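# Hold a cast sample block home in the corner of the saw's clamping plate

## Robot

A 7-joint arm with a two-finger parallel gripper is mounted at the origin on a cart in front of the work surface, level with it; the furniture and walls round the work are solid. World frame = base frame: x ahead of the robot, y to its left, z up, the work surface at z = 0. Lengths are in m, angles in rad, forces in N, time in s.
With the tool pointing down it reaches from about 0.425 to 0.825 m from the base axis. Payload 3.6 kg.
Tool frame: the origin (TCP) lies on the front face of the gripper's body, between the roots of the fingers; the fingertips stand 84 mm ahead of it and the grasp point (between the pads) lies 65 mm ahead of it; z points along the fingers, y is the direction in which the jaws open and shut (so a half turn about z gives the same grasp; the last joint's range is limited). The gripper opens to 93 mm and grips with 3 to 60 N. Pads are 15 mm wide; open, the fingers measure 128 mm over their backs; the gripper's body (75 mm by 188 mm) begins 65 mm behind the grasp point.
Start: joints at [1.125, 0.615, -0.013, 1.423, 0.008, 1.103, -0.04], TCP at [0.264, -0.594, 0.303] pointing down, gripper open.
Joint ranges: [-3.12, 3.12], [-0.3, 2.06], [-1.34, 1.32], [0.26, 2.42], [-1.36, 4.5], [0.01, 1.98], [-2.84, 2.84]. Speed limits (rad/s): [2.79, 2.79, 3.14, 3.14, 3.14, 3.14, 3.14].

## Interface

Orientations are given as a unit quaternion [x, y, z, w].
In Python, from workcell import monitor, optics, hand_in gives the robot as it stands.
- The arm moves only by the tool play_rows, never from a script. Its argument "plan" is a list of rows, each an object of numbers: "fingers": the opening, from 0 (shut) to 1 (fully open); "x", "y", "z": the shift along the tool's x, y, z in cm; "yaw": the turn about the tool's z in rad. In form: [{"fingers": .., "x": .., "y": .., "z": .., "yaw": ..}, ...]. A call has 1 to 20 rows; each row is the pose to reach, as a shift and turn from the pose measured when the call began, along the tool's axes at that moment; what a row does not reach only later rows make up. A row lasts 1/12 s, in which the tool goes at most 41.7 mm and 7.16 degrees, less where a joint would pass 70% of its speed; a pose out of reach is approached as far as the arm can. A call with a gripper value outside its range is refused whole. The fingers move at their own pace and stop on an object; the grip force is fixed at half the most. Time passes only in rows, so rows that repeat a pose let the fingers close. It gives the time, the measured TCP pose, the force and the opening at its end, in the units of the state.
- monitor.read_state(): the state, without advancing time (a new reading comes with each control period).
- optics.snapshot(name): name is "scene" or "side" or "wrist"; returns (picture, depth): 420x560x3 uint8, blue, green, red; 420x560 float32, m along the optical axis (not along the pixel's ray), 0 where there is no reading.
- optics.camera_params(name): a dict with "vfov" (degrees; the focal length in pixels is half the picture's height over the tangent of half this angle, whatever the lens; pixels are square), "cx", "cy" (the principal point, pixels), "R" (3x3) and "t" (3): a world point X has camera coordinates R X + t; the wrist camera has in their place "hand_eye" (4x4, takes a point from camera to tool coordinates, whose origin is the TCP and whose axes are the flange's). Camera axes: x right, y down, z forward; pixel columns grow to the right and rows downward; lengths in m; the calibration is good to about 2 mm. The wrist camera is an equidistant fisheye: a pixel r from the principal point sees the ray r / f radians off the axis. A picture is of the moment at which its call begins: read the wrist's pose just before it. camera_params takes no time and is no camera call.
- hand_in(): hands the job in, once; it reports no verdict.
The state is a dict: "t": time; "qpos": joint angles; "joint_vel": joint speeds; "tau": joint torques, N m; "eef_pos": TCP position; "tool_rot": TCP orientation; "wrist_force": force on the tool from outside, world axes, zero at the start; "torque": the same for the moment, N m; "gripper_width": finger opening in m.
Only numpy, scipy, OpenCV 4.12 (cv2) and the standard library are available. Lean on these libraries where they do the work, as an engineer would, in place of code of your own. Each camera call takes 0.05 s, during which the arm holds its last target.

## Task

Two resin sample blocks still stand in the lower half of the opened casting mould, a full-height one and a short-poured one. Lift the taller block up out of its cavity, leaving the short one where it is, stand it flat on the clamping plate of the section saw, which lies beside it, with its cut-off corner towards the clamp screw, and press it firmly into the corner so that it touches both fences at once. Finish with the gripper still closed on the block and holding it pressed there, ready for a colleague to run up the clamp screw; keep the block upright on the way and do not push the mould frame, beaker, jar or tweezers about.

Things in the scene. Friction and masses are not known exactly. Their poses are not given: they have to be found in the camera images.
- tall_casting_grip (a point): Grip point of the taller cream resin block (60 x 36 x 54 mm high, 0.1-0.2 kg): on its vertical centre line, 40 mm above the underside. x along the 60 mm length, y across the 36 mm width, z up; the vertical edge at -x, -y is cut off at 45 degrees (10 mm). Grip across y, in the upper 32 mm only (mould hides the lowest 12 mm, later a fence the lowest 16). Starts in either cavity.
- tall_casting_datum (a point): The taller block's square corner diagonally opposite the cut-off one, at its underside: 30 mm along +x, 18 mm along +y and 40 mm below the grip point; same axes. With the block home, this point lies at the corner of the fences.
- tall_casting: The taller block itself; origin at the centre of its underside, axes as for its grip point.
- short_casting: The short-poured resin block in the other cavity: same outline, only 34 mm high. Origin at the centre of its underside. It stays in its cavity.
- mould: Lower half of the split aluminium mould, 164 x 70 x 18 mm, fixed; origin under its centre, x along its length. Two cavities at x = -40 and +40 mm, each 63 x 39 mm, 12 mm deep (floor 6 mm above the bench), 1.5 mm wider all round than the blocks, which stand loose in them, axes parallel to the mould's. Dowel pins stand 7.5 mm above its top at two outer corners.
- plate_corner (a point): Where the faces of the two fences meet, on the upper face of the clamping plate (12 mm above the bench). x towards the short fence, y towards the long fence, z up. A block that is home lies at -x, -y of it, axes parallel. Plate: aluminium, fixed, 150 x 120 x 12 mm, centre at x -40, y -22 mm from here. Clamp screw: fixed, run back, on the diagonal at -x, -y, 30 mm clear of the block, 21 mm high.
- long_fence: Long steel fence, 92 x 14 x 16 mm high, along the plate's +y side; its -y face meets the 60 mm side of the block. Rigid, fixed to the plate. Origin at the centre of its underside, axes as the plate's.
- short_fence: Short steel fence, 14 x 58 x 16 mm high, at the plate's +x end, ending 5 mm short of the long fence; its -x face meets the 36 mm end of the block. Rigid, fixed to the plate. Origin at the centre of its underside, axes as the plate's.
- mould_frame: Upper half of the mould, an aluminium frame with two openings, 164 x 70 x 42 mm high, lying loose on the bench behind; leave it. Origin at the centre of its underside.
- beaker_glass: Small clear beaker, 62 x 69 x 80 mm, standing behind the mould; leave it. Origin at the centre of its underside.
- jar_c: Sample jar with a screw lid, 59 mm across, 65 mm high, at the back; leave it. Origin at the centre of its underside.
- tweezers: Steel tweezers, 136 x 16 x 9 mm, lying between mould and plate; leave them. Origin at the centre of the underside.

How it is judged:
By the outcome, as a careful person would: the job done as asked, in the order asked, and still so for the second after the job is handed in, while the arm keeps its last pose, push and grip.
It also fails if it takes over 61 s, if anything falls off the work surface, if the arm or the gripper's body presses on something with over 40 N, if the wrist force passes 120 N, or if a joint passes its speed limit or range.

## Working session

There is one attempt and no reset: what is moved stays moved. The work goes in short steps, Python scripts to look and compute and a tool call to move; the robot and the scene stay as the last step left them, time stands still between calls to the robot, and variables do not carry over. Pictures are saved under pics/ and viewed, and the job is handed in when it is done.

Besides the shell and the picture viewer there is one more tool, called after "Request:" by a JSON object that holds its "api" and its "payload". play_rows: Moves the arm, as the interface text tells. Its arguments: {"type":"object","properties":{"plan":{"type":"array"}},"required":["plan"]}

```bash
mkdir -p pics && ls
python3 - <<'E'
from workcell import monitor, optics
import cv2,numpy as np
s=monitor.read_state()
for k,v in s.items(): print(k,np.round(v,4))
for n in ("scene","side"):
    p,d=optics.snapshot(n); cv2.imwrite(f"pics/{n}0.png",p); np.save(f"pics/{n}0.npy",d)
    c=optics.camera_params(n); print(n,c)
print(optics.camera_params("wrist"))
E
```

```text
pics
t 0.0
qpos [ 1.1255  0.6159 -0.0126  1.4249  0.0081  1.1034 -0.0404]
joint_vel [ 0.0008 -0.0005 -0.0005  0.0005 -0.0003 -0.0002 -0.0014]
tau [ 0.00000e+00 -4.58937e+01  2.09200e-01 -1.65746e+01 -6.10000e-02
  2.05000e-02  2.00000e-04]
eef_pos [ 0.2641 -0.5933  0.3016]
tool_rot [ 9.782e-01  2.079e-01 -3.000e-04 -1.200e-03]
wrist_force [-0.8799  0.184  -0.0833]
torque [ 0.0459  0.0824 -0.0038]
gripper_width 0.0935
scene {'vfov': 54.37951189367984, 'cx': 281.72941287590936, 'cy': 211.52918479304734, 'R': array([[-0.7608947 , -0.64882264,  0.00827304],
       [-0.452992  ,  0.52202296, -0.72269653],
       [ 0.46458315, -0.55364358, -0.69111597]]), 't': array([0.52365878, 0.22963972, 0.71617989])}
side {'vfov': 47.86616799934641, 'cx': 280.45476246057814, 'cy': 206.16039761389732, 'R': array([[-0.99319996, -0.11615463, -0.0078698 ],
       [-0.0469339 ,  0.46134384, -0.88597916],
       [ 0.10654127, -0.87958511, -0.46365828]]), 't': array([0.57384941, 0.00863007, 1.0529766 ])}
{'vfov': 65.70646984690485, 'cx': 283.9855883108984, 'cy': 212.95387584439638, 'hand_eye': array([[ 1.18427927e-03, -9.71061787e-01, -2.38825465e-01,
         6.47799660e-02],
       [ 9.99999273e-01,  1.20416772e-03,  6.26279503e-05,
        -5.18299423e-05],
       [ 2.26770307e-04, -2.38825365e-01,  9.71062508e-01,
        -8.10384617e-02],
       [ 0.00000000e+00,  0.00000000e+00,  0.00000000e+00,
         1.00000000e+00]])}
```

View pics/scene0.png

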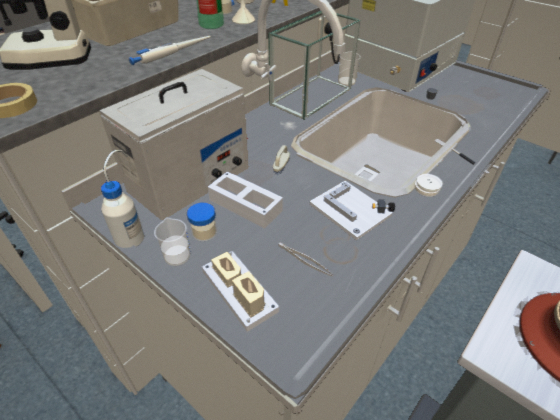

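View pics/side0.png

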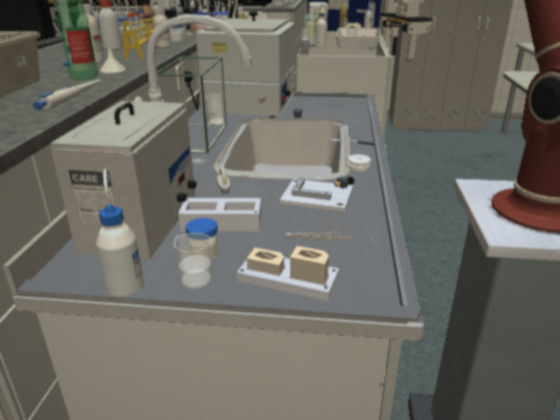

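```bash
cat > h.py <<'E'
import cv2,numpy as np
from workcell import monitor, optics
from scipy.spatial.transform import Rotation as Rot
def f(c): return 210/np.tan(np.radians(c['vfov'])/2)
def ray(c,u,v):
    d=np.array([(u-c['cx'])/f(c),(v-c['cy'])/f(c),1.]); return -c['R'].T@c['t'], c['R'].T@d
def onz(c,u,v,z):
    o,d=ray(c,u,v); return o+d*(z-o[2])/d[2]
def proj(c,X):
    p=c['R']@np.asarray(X)+c['t']; return f(c)*p[0]/p[2]+c['cx'],f(c)*p[1]/p[2]+c['cy']
def cloud(c,d):
    v,u=np.mgrid[0:420,0:560]; P=np.stack([(u-c['cx'])/f(c)*d,(v-c['cy'])/f(c)*d,d],-1)
    return (P-c['t'])@c['R']
# wrist
def wpose(s):
    H=np.array(optics.camera_params('wrist')['hand_eye']); T=np.eye(4); T[:3,:3]=Rot.from_quat(s['tool_rot']).as_matrix(); T[:3,3]=s['eef_pos']
    return T@H
def wray(W,u,v):
    c=optics.camera_params('wrist'); F=f(c); x,y=u-c['cx'],v-c['cy']; r=np.hypot(x,y); th=r/F
    d=np.array([x/r*np.sin(th),y/r*np.sin(th),np.cos(th)]) if r>0 else np.array([0,0,1.])
    return W[:3,3],W[:3,:3]@d
def wonz(W,u,v,z):
    o,d=wray(W,u,v); return o+d*(z-o[2])/d[2]
def wproj(W,X):
    c=optics.camera_params('wrist'); p=np.linalg.inv(W)@np.append(X,1); th=np.arctan2(np.hypot(p[0],p[1]),p[2]); k=f(c)*th/np.hypot(p[0],p[1])
    return c['cx']+k*p[0],c['cy']+k*p[1]
E
python3 - <<'E'
from h import *
for n,(a,b,x,y) in {'scene':(150,170,260,160),'side':(170,170,190,130)}.items():
    p=cv2.imread(f"pics/{n}0.png")[b:b+y,a:a+x]
    p=cv2.resize(p,None,fx=3 if n=='scene' else 4,fy=3 if n=='scene' else 4,interpolation=cv2.INTER_CUBIC); cv2.imwrite(f"pics/{n}0c.png",p)
for n in ('scene','side'):
    c=optics.camera_params(n); d=np.load(f"pics/{n}0.npy"); C=cloud(c,d)
    print(n,-c['R'].T@c['t'])
    pts={'scene':{'tallA':(250,290),'shortA':(228,266),'mould':(262,318),'plate':(350,222),'frame':(245,195),'tw':(305,258)},'side':{'tall':(310,253),'short':(265,256),'plate':(320,200),'frame':(220,207),'tw':(320,237)}}[n]
    for k,(u,v) in pts.items(): print(k,C[v,u].round(3),onz(c,u,v,0).round(3))
E
```

```text
scene [0.16974903 0.61639286 0.65659094]
tallA [0.484 0.326 0.059] [0.515 0.298 0.   ]
shortA [0.565 0.304 0.039] [0.59  0.284 0.   ]
mould [0.451 0.333 0.012] [0.456 0.328 0.   ]
plate [0.467 0.024 0.01 ] [0.472 0.015 0.   ]
frame [0.683 0.135 0.039] [0.716 0.105 0.   ]
tw [ 0.484  0.164 -0.001] [0.484 0.165 0.   ]
side [0.45816679 0.98885637 0.50038346]
tall [0.49  0.319 0.061] [0.494 0.226 0.   ]
short [0.569 0.306 0.041] [0.579 0.245 0.   ]
plate [0.484 0.026 0.014] [ 0.485 -0.001  0.   ]
frame [0.689 0.136 0.042] [0.71  0.058 0.   ]
tw [0.477 0.18  0.009] [0.478 0.165 0.   ]
```

View pics/scene0c.png

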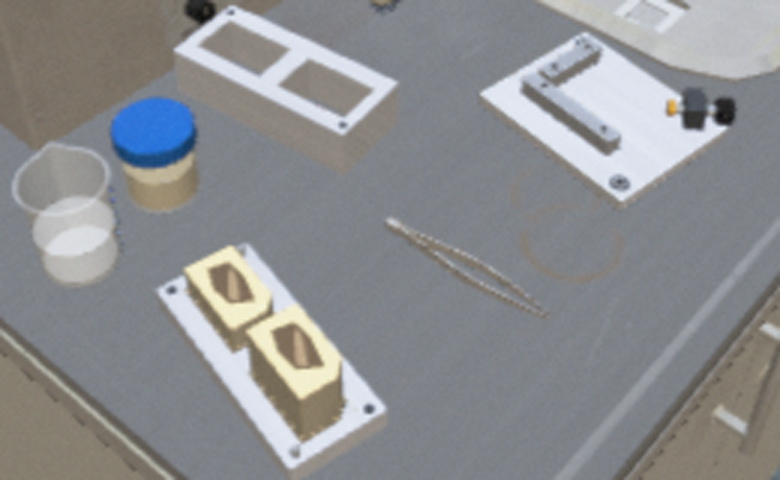

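View pics/side0c.png

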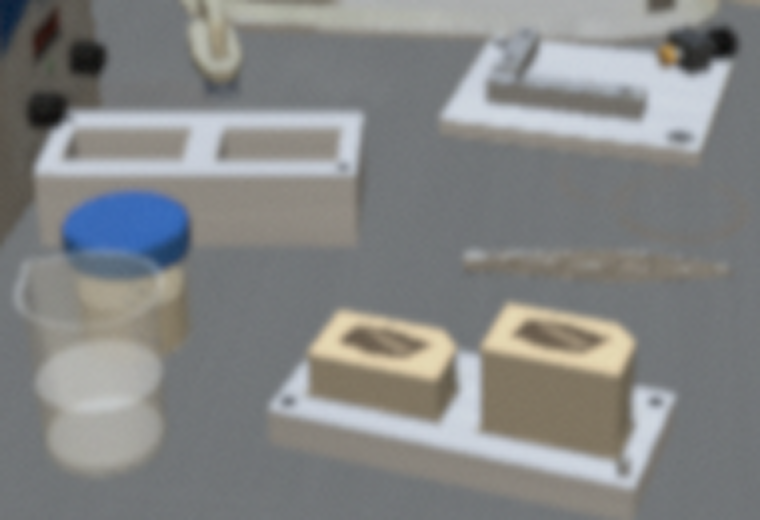

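Request:
{"api": "play_rows", "payload": {"plan": [{"fingers":1,"x":1.5,"y":-1.2,"z":0,"yaw":0},{"fingers":1,"x":4.5,"y":-3.5,"z":0,"yaw":0.05},{"fingers":1,"x":7.5,"y":-5.8,"z":0,"yaw":0.1},{"fingers":1,"x":10.5,"y":-8.1,"z":0,"yaw":0.15},{"fingers":1,"x":13.5,"y":-10.4,"z":0,"yaw":0.2},{"fingers":1,"x":16.5,"y":-12.7,"z":0,"yaw":0.25},{"fingers":1,"x":19.5,"y":-15,"z":0,"yaw":0.3},{"fingers":1,"x":22.5,"y":-17.3,"z":0,"yaw":0.35},{"fingers":1,"x":25.5,"y":-19.6,"z":0,"yaw":0.4},{"fingers":1,"x":28.5,"y":-22,"z":0,"yaw":0.42},{"fingers":1,"x":31,"y":-24.5,"z":0,"yaw":0.42},{"fingers":1,"x":33,"y":-27.5,"z":0,"yaw":0.42},{"fingers":1,"x":35,"y":-30.5,"z":0,"yaw":0.42},{"fingers":1,"x":37,"y":-33.5,"z":0,"yaw":0.42},{"fingers":1,"x":39,"y":-36.5,"z":0,"yaw":0.42},{"fingers":1,"x":41,"y":-39.5,"z":0,"yaw":0.42},{"fingers":1,"x":43,"y":-42.5,"z":0,"yaw":0.42},{"fingers":1,"x":44.5,"y":-45,"z":0,"yaw":0.42},{"fingers":1,"x":45.5,"y":-47,"z":0,"yaw":0.42},{"fingers":1,"x":46,"y":-48,"z":0,"yaw":0.42}]}}

```text
t: 1.77
eef_pos: [0.4888, 0.0362, 0.3025]
tool_rot: [1.0, 0.002, -0.001, -0.002]
wrist_force: [-1.0, 0.1, -0.2]
gripper_width: 0.0932
```

Run:
```python
from h import *
import json
s=monitor.read_state(); print(s['eef_pos'],s['tool_rot'],s['qpos'].round(3) if hasattr(s['qpos'],'round') else s['qpos'],s['joint_vel'])
W=wpose(s); p,d=optics.snapshot('wrist'); cv2.imwrite('pics/w1.png',p); np.savez('pics/w1.npz',W=W,d=d)
print(W.round(3))
```

```text
[0.48883963 0.03618066 0.30247448] [ 9.99995129e-01  2.26292986e-03 -9.03078664e-04 -1.95080129e-03] [-0.104  0.37  -0.017  1.873  0.003  0.901 -1.688] [-0.20817454  0.01684342  0.01959733 -0.02608459  0.03343175  0.01633763
 -0.25329976]
[[ 0.006 -0.971 -0.241  0.554]
 [-1.    -0.007  0.003  0.036]
 [-0.004  0.241 -0.971  0.383]
 [ 0.     0.     0.     1.   ]]
```

View pics/w1.png

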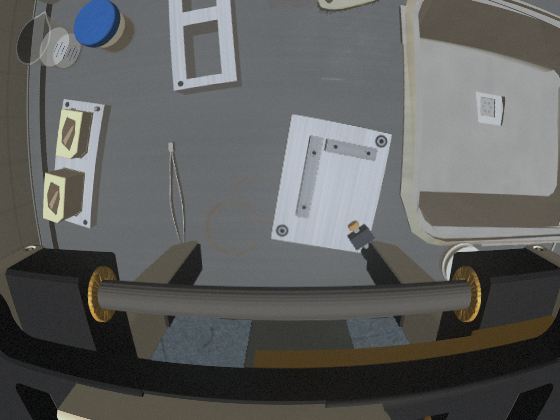

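Run:
```python
from h import *
p=cv2.imread('pics/w1.png')[105:260,260:400]; cv2.imwrite('pics/w1c.png',cv2.resize(p,None,fx=3.8,fy=3.8,interpolation=cv2.INTER_CUBIC)[:600])
```

```text
(no output)
```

View pics/w1c.png

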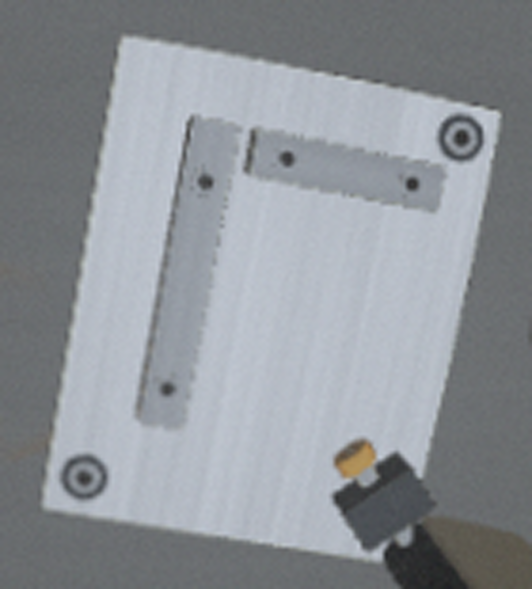

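Request:
{"api": "play_rows", "payload": {"plan": [{"fingers":1,"x":0.5,"y":-2,"z":0,"yaw":0},{"fingers":1,"x":0.5,"y":-5,"z":1,"yaw":0},{"fingers":1,"x":0.5,"y":-8.5,"z":2,"yaw":0},{"fingers":1,"x":0.5,"y":-12,"z":3,"yaw":0},{"fingers":1,"x":0.5,"y":-15.5,"z":4,"yaw":0},{"fingers":1,"x":0.5,"y":-19,"z":5,"yaw":0},{"fingers":1,"x":0.5,"y":-22.5,"z":6,"yaw":0},{"fingers":1,"x":0.5,"y":-25.5,"z":6,"yaw":0},{"fingers":1,"x":0.5,"y":-27.5,"z":6,"yaw":0},{"fingers":1,"x":0.5,"y":-28,"z":6,"yaw":0},{"fingers":1,"x":0.5,"y":-28,"z":6,"yaw":0},{"fingers":1,"x":0.5,"y":-28,"z":6,"yaw":0}]}}

```text
t: 2.82
eef_pos: [0.493, 0.3145, 0.2435]
tool_rot: [1.0, 0.002, -0.001, -0.001]
wrist_force: [-0.2, -0.4, 0.2]
gripper_width: 0.093
```

Run:
```python
from h import *
W=np.load('pics/w1.npz')['W']
g=lambda u,v,z:wonz(W,260+(u+.5)/3.8-.5,105+(v+.5)/3.8-.5,z)[:2]
L=[g(*a,.028) for a in [(240,122),(214,275),(188,428)]]
S=[g(*a,.028) for a in [(245,174),(340,193),(438,212)]]
P=[g(*a,.012) for a in [(122,37),(500,112),(44,508)]]
print(np.round(L,4),np.round(S,4),np.round(P,4))
dl=L[0]-L[2]; ds=S[0]-S[2]
print('yaw long',np.degrees(np.arctan2(dl[1],dl[0])),'short',np.degrees(np.arctan2(ds[1],ds[0]))-90, np.linalg.norm(dl))
print('plate',np.degrees(np.arctan2(*(P[0]-P[2])[::-1])),np.linalg.norm(P[0]-P[2]),np.degrees(np.arctan2(*(P[0]-P[1])[::-1]))-90,np.linalg.norm(P[0]-P[1]))
A=np.array([dl,-ds]).T; t=np.linalg.solve(A,S[2]-L[2]); print('corner',L[2]+t[0]*dl)
s=monitor.read_state(); print(s['eef_pos'])
W=wpose(s); p,d=optics.snapshot('wrist'); cv2.imwrite('pics/w2.png',p); np.savez('pics/w2.npz',W=W,d=d)
```

```text
[[ 0.5514 -0.0049]
 [ 0.5068  0.0018]
 [ 0.4609  0.0083]] [[ 0.5364 -0.0066]
 [ 0.5316 -0.0347]
 [ 0.5269 -0.0646]] [[ 0.5762  0.0287]
 [ 0.5577 -0.0882]
 [ 0.4302  0.052 ]]
yaw long -8.331100783661881 short -9.237651363233653 0.09147018010998997
plate -9.053658788846446 0.1478924441933555 -9.019093998120383 0.11837076705747965
corner [ 0.5369961  -0.00281669]
[0.49299793 0.31453689 0.24353855]
```

View pics/w2.png

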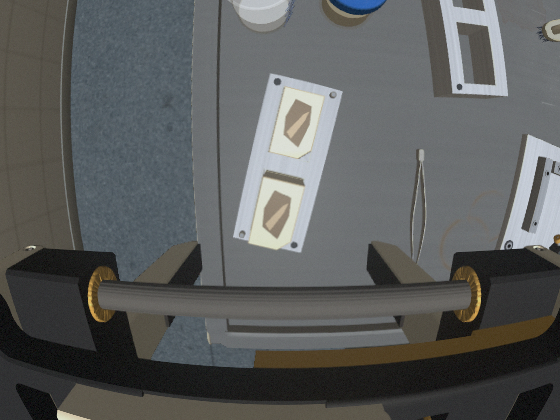

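Run:
```python
from h import *
p=cv2.imread('pics/w2.png')[65:260,225:350]; cv2.imwrite('pics/w2c.png',cv2.resize(p,None,fx=3,fy=3,interpolation=cv2.INTER_CUBIC))
```

```text
(no output)
```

View pics/w2c.png

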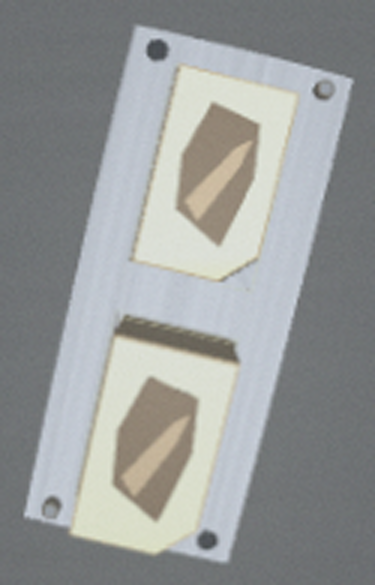

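Run:
```python
from h import *
W=np.load('pics/w2.npz')['W']
g=lambda u,v,z:wonz(W,225+(u+.5)/3-.5,65+(v+.5)/3-.5,z)[:2]
def line(a,b,z): 
    A,B=g(*a,z),g(*b,z); d=A-B; return A,B,np.degrees(np.arctan2(d[1],d[0])),np.linalg.norm(d)
A=g(112,337,.06);B=g(239,364,.06);C=g(70,536,.06);D=g(196,529,.06);E=g(158,553,.06)
ang=lambda v:np.degrees(np.arctan2(v[1],v[0]))
print(A,B,C,D,E)
print('len AC',np.linalg.norm(A-C),ang(A-C),'AB',np.linalg.norm(A-B),ang(A-B)-90,'BD',np.linalg.norm(B-D),ang(B-D),'CE',np.linalg.norm(C-E),ang(C-E)-90)
print('centre',(B+C)/2)
# mould
m=[g(*a,.018) for a in [(135,25),(352,79),(24,518),(229,563)]]
print('mould',np.round(m,4),ang(m[0]-m[2]),ang(m[1]-m[3]),np.linalg.norm(m[0]-m[2]),ang(m[0]-m[1])-90,np.mean(m,0))
s=[g(*a,.04) for a in [(177,66),(299,94),(131,261)]]
print('short',np.round(s,4),ang(s[0]-s[2]),np.linalg.norm(s[0]-s[2]),np.linalg.norm(s[0]-s[1]),(s[1]+s[2])/2)
# side cams
c=optics.camera_params('side')
for q,(u,v) in {'A':(483,347),'C':(628,378),'B':(509,303)}.items(): print('side',q,onz(c,170+(u+.5)/4-.5,170+(v+.5)/4-.5,.06))
c=optics.camera_params('scene')
for q,(u,v) in {'A':(251,330),'C':(298,398),'B':(293,308)}.items(): print('scene',q,onz(c,150+(u+.5)/3-.5,170+(v+.5)/3-.5,.06))
```

```text
[0.52273757 0.33269575] [0.51540088 0.2978712 ] [0.46525192 0.34551946] [0.4676675  0.30926999] [0.46028302 0.32015827]
len AC 0.05889862686427365 -12.575457300784082 AB 0.03558898821814301 -11.896862852285764 BD 0.049075536523700475 -13.430771319497499 CE 0.02584337673881344 -11.085267619037637
centre [0.4903264  0.32169533]
mould [[0.6162 0.3285]
 [0.6001 0.2607]
 [0.4567 0.3658]
 [0.4413 0.2973]] -13.173355598644536 -12.978403678306476 0.16378437116886946 -13.284529748516448 [0.52856046 0.31305774]
short [[0.5996 0.3153]
 [0.592  0.2801]
 [0.5425 0.3284]] -12.928766653931596 0.05867397790513016 0.036068712276193564 [0.56723047 0.30424713]
side A [0.52190275 0.33121442 0.06      ]
side C [0.46114544 0.34753116 0.06      ]
side B [0.51404537 0.29604127 0.06      ]
scene A [0.52155602 0.33017921 0.06      ]
scene C [0.46715367 0.34638466 0.06      ]
scene B [0.51400256 0.30186112 0.06      ]
```

Request:
{"api": "play_rows", "payload": {"plan": [{"fingers":1,"x":-0.3,"y":-0.7,"z":1,"yaw":0.08},{"fingers":1,"x":-0.3,"y":-0.7,"z":3,"yaw":0.16},{"fingers":1,"x":-0.3,"y":-0.7,"z":5,"yaw":0.228},{"fingers":1,"x":-0.3,"y":-0.7,"z":6.5,"yaw":0.228},{"fingers":1,"x":-0.3,"y":-0.7,"z":7.5,"yaw":0.228},{"fingers":1,"x":-0.3,"y":-0.7,"z":8,"yaw":0.228},{"fingers":1,"x":-0.3,"y":-0.7,"z":8,"yaw":0.228},{"fingers":1,"x":-0.3,"y":-0.7,"z":8,"yaw":0.228}]}}

```text
t: 3.53
eef_pos: [0.4907, 0.3206, 0.1643]
tool_rot: [0.994, -0.113, -0.0, -0.001]
wrist_force: [-0.2, 0.3, 0.0]
gripper_width: 0.093
```

Run:
```python
from h import *
s=monitor.read_state(); print(s['eef_pos'],s['tool_rot'],s['joint_vel'].round(4)); print(Rot.from_quat(s['tool_rot']).as_matrix().round(4))
W=wpose(s); p,d=optics.snapshot('wrist'); cv2.imwrite('pics/w3.png',p); np.savez('pics/w3.npz',W=W,d=d)
```

```text
[0.49069895 0.32057597 0.16431206] [ 9.93553507e-01 -1.13358321e-01 -3.93759900e-04 -1.07928102e-03] [-0.0064 -0.0112 -0.0037 -0.0159  0.     -0.0008 -0.0014]
[[ 9.743e-01 -2.253e-01 -5.000e-04]
 [-2.253e-01 -9.743e-01  2.200e-03]
 [-1.000e-03 -2.100e-03 -1.000e+00]]
```

View pics/w3.png

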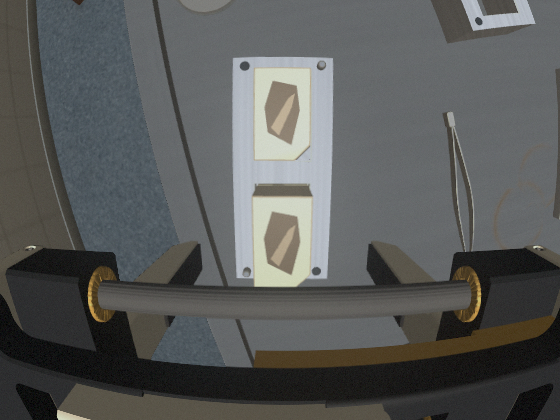

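Run:
```python
from h import *
z=np.load('pics/w3.npz');W=z['W']
p=cv2.imread('pics/w3.png'); cv2.imwrite('pics/w3c.png',cv2.resize(p[175:300,225:340],None,fx=5,fy=4.8,interpolation=cv2.INTER_CUBIC))
```

```text
(no output)
```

View pics/w3c.png

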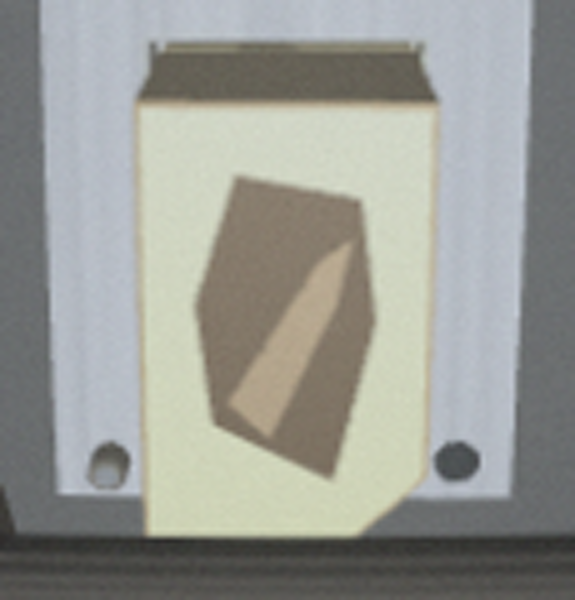

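Run:
```python
from h import *
z=np.load('pics/w3.npz');W=z['W']
g=lambda u,v:wonz(W,225+(u+.5)/5-.5,175+(v+.5)/4.8-.5,.06)
s=monitor.read_state(); R=Rot.from_quat(s['tool_rot']).as_matrix(); t=np.array(s['eef_pos'])
for a in [(135,102),(439,102),(144,500),(428,472)]: print(g(*a).round(4),((g(*a)-t)@R*1000).round(1))
```

```text
[0.5236 0.332  0.06  ] [ 29.5 -17.8 104.7]
[0.5156 0.2975 0.06  ] [ 29.5  17.5 104.6]
[0.4721 0.3442 0.06  ] [-23.4 -18.2 104.7]
[0.4681 0.3086 0.06  ] [-19.2  17.4 104.6]
```

Request:
{"api": "play_rows", "payload": {"plan": [{"fingers":1,"x":0,"y":0,"z":1.5,"yaw":0},{"fingers":1,"x":0,"y":0,"z":3.5,"yaw":0},{"fingers":1,"x":0,"y":0,"z":4.8,"yaw":0},{"fingers":1,"x":0,"y":0,"z":5.3,"yaw":0},{"fingers":1,"x":0,"y":0,"z":5.3,"yaw":0},{"fingers":1,"x":0,"y":0,"z":5.3,"yaw":0},{"fingers":0.5,"x":0,"y":0,"z":5.3,"yaw":0},{"fingers":0.3,"x":0,"y":0,"z":5.3,"yaw":0},{"fingers":0,"x":0,"y":0,"z":5.3,"yaw":0},{"fingers":0,"x":0,"y":0,"z":5.3,"yaw":0},{"fingers":0,"x":0,"y":0,"z":5.3,"yaw":0},{"fingers":0,"x":0,"y":0,"z":5.3,"yaw":0},{"fingers":0,"x":0,"y":0,"z":5.3,"yaw":0}]}}

```text
t: 4.67
eef_pos: [0.4908, 0.3211, 0.1117]
tool_rot: [0.994, -0.113, -0.0, -0.001]
wrist_force: [0.3, 0.4, 0.1]
gripper_width: 0.0509
```

Run:
```python
from h import *
s=monitor.read_state(); print(s['eef_pos'],s['gripper_width'],s['wrist_force']); print(Rot.from_quat(s['tool_rot']).as_matrix().round(4))
```

```text
[0.49077373 0.32113933 0.11173892] 0.05089798974230672 [0.30333405 0.44948234 0.07744119]
[[ 9.744e-01 -2.249e-01  2.000e-04]
 [-2.249e-01 -9.744e-01  2.900e-03]
 [-5.000e-04 -2.900e-03 -1.000e+00]]
```

Fingers still closing; wait.

Request:
{"api": "play_rows", "payload": {"plan": [{"fingers":0,"x":0,"y":0,"z":0,"yaw":0},{"fingers":0,"x":0,"y":0,"z":0,"yaw":0},{"fingers":0,"x":0,"y":0,"z":0,"yaw":0},{"fingers":0,"x":0,"y":0,"z":0,"yaw":0},{"fingers":0,"x":0,"y":0,"z":0,"yaw":0},{"fingers":0,"x":0,"y":0,"z":0,"yaw":0},{"fingers":0,"x":0,"y":0,"z":0,"yaw":0},{"fingers":0,"x":0,"y":0,"z":0,"yaw":0}]}}

```text
t: 5.33
eef_pos: [0.4908, 0.3212, 0.1117]
tool_rot: [0.994, -0.113, -0.0, -0.002]
wrist_force: [0.8, 0.5, -1.2]
gripper_width: 0.0355
```

Request:
{"api": "play_rows", "payload": {"plan": [{"fingers":0,"x":0,"y":0,"z":-0.3,"yaw":0},{"fingers":0,"x":0,"y":0,"z":-0.8,"yaw":0},{"fingers":0,"x":0,"y":0,"z":-1.4,"yaw":0},{"fingers":0,"x":0,"y":0,"z":-2.2,"yaw":0},{"fingers":0,"x":0,"y":0,"z":-3.2,"yaw":0},{"fingers":0,"x":0,"y":0,"z":-4.5,"yaw":0},{"fingers":0,"x":0,"y":0,"z":-6,"yaw":0},{"fingers":0,"x":0,"y":0,"z":-7.2,"yaw":0},{"fingers":0,"x":0,"y":0,"z":-8,"yaw":0},{"fingers":0,"x":0,"y":0,"z":-8,"yaw":0},{"fingers":0,"x":0,"y":0,"z":-8,"yaw":0}]}}

```text
t: 6.25
eef_pos: [0.4908, 0.3209, 0.1923]
tool_rot: [0.994, -0.113, 0.0, -0.002]
wrist_force: [-0.2, -0.4, -1.3]
gripper_width: 0.036
```

Run:
```python
from h import *
s=monitor.read_state(); print(s['eef_pos'],s['gripper_width'],s['wrist_force'],s['torque']); print(Rot.from_quat(s['tool_rot']).as_matrix().round(4))
W=wpose(s)
p,d=optics.snapshot('wrist'); cv2.imwrite('pics/w4.png',p)
p,d=optics.snapshot('side'); cv2.imwrite('pics/side4.png',cv2.resize(p[120:310,200:400],None,fx=3,fy=3,interpolation=cv2.INTER_CUBIC))
```

```text
[0.49083213 0.32089069 0.19231774] 0.03595341314756395 [-0.19124086 -0.43262466 -1.34574909] [0.01483345 0.01752587 0.04273834]
[[ 9.744e-01 -2.249e-01  1.000e-03]
 [-2.249e-01 -9.744e-01  3.500e-03]
 [ 2.000e-04 -3.700e-03 -1.000e+00]]
```

View pics/w4.png

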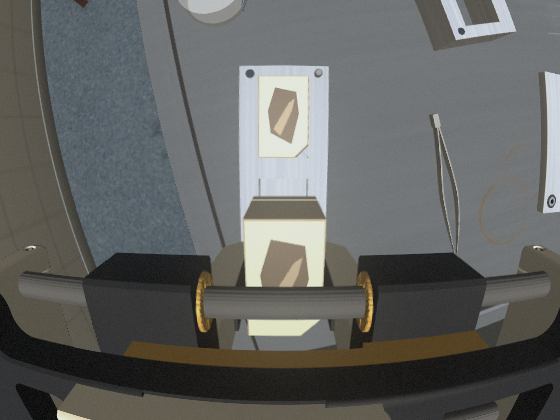

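View pics/side4.png

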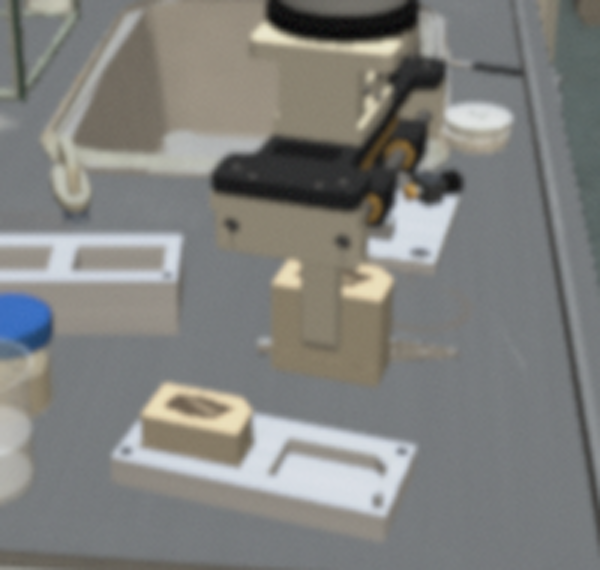

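Request:
{"api": "play_rows", "payload": {"plan": [{"fingers":0,"x":0.2,"y":1,"z":0,"yaw":0},{"fingers":0,"x":0.7,"y":3,"z":0,"yaw":-0.01},{"fingers":0,"x":1.3,"y":5.5,"z":0,"yaw":-0.02},{"fingers":0,"x":2,"y":8.5,"z":0,"yaw":-0.03},{"fingers":0,"x":2.7,"y":11.5,"z":0,"yaw":-0.04},{"fingers":0,"x":3.4,"y":14.5,"z":0,"yaw":-0.05},{"fingers":0,"x":4.2,"y":17.5,"z":0,"yaw":-0.06},{"fingers":0,"x":4.9,"y":20.5,"z":0,"yaw":-0.069},{"fingers":0,"x":5.6,"y":23.5,"z":0,"yaw":-0.069},{"fingers":0,"x":6.3,"y":26.5,"z":0,"yaw":-0.069},{"fingers":0,"x":7,"y":29.5,"z":0,"yaw":-0.069},{"fingers":0,"x":7.5,"y":31.5,"z":0.5,"yaw":-0.069},{"fingers":0,"x":7.8,"y":32.8,"z":1,"yaw":-0.069},{"fingers":0,"x":7.9,"y":33.4,"z":1.5,"yaw":-0.069},{"fingers":0,"x":8,"y":33.6,"z":2,"yaw":-0.069},{"fingers":0,"x":8,"y":33.6,"z":2,"yaw":-0.069},{"fingers":0,"x":8,"y":33.6,"z":2,"yaw":-0.069},{"fingers":0,"x":8,"y":33.6,"z":2,"yaw":-0.069}]}}

```text
t: 7.85
eef_pos: [0.4928, -0.0232, 0.1703]
tool_rot: [0.997, -0.078, -0.001, -0.001]
wrist_force: [-0.6, 0.1, -1.8]
gripper_width: 0.0358
```

Run:
```python
from h import *
s=monitor.read_state(); print(s['eef_pos'],s['gripper_width'],s['wrist_force'],s['torque']); R=Rot.from_quat(s['tool_rot']).as_matrix();print(R.round(4))
W=wpose(s); 
p,d=optics.snapshot('wrist'); cv2.imwrite('pics/w5.png',p); np.savez('pics/w5.npz',W=W,d=d)
q=p[90:330,180:400]; cv2.imwrite('pics/w5c.png',cv2.resize(q,None,fx=2.5,fy=2.5,interpolation=cv2.INTER_CUBIC))
```

```text
[ 0.49281359 -0.02317299  0.17033549] 0.035820113679939744 [-0.58267475  0.06397018 -1.82122572] [ 0.05640909 -0.02549031  0.013143  ]
[[ 0.988  -0.1546 -0.0011]
 [-0.1546 -0.988   0.003 ]
 [-0.0015 -0.0028 -1.    ]]
```

View pics/w5c.png

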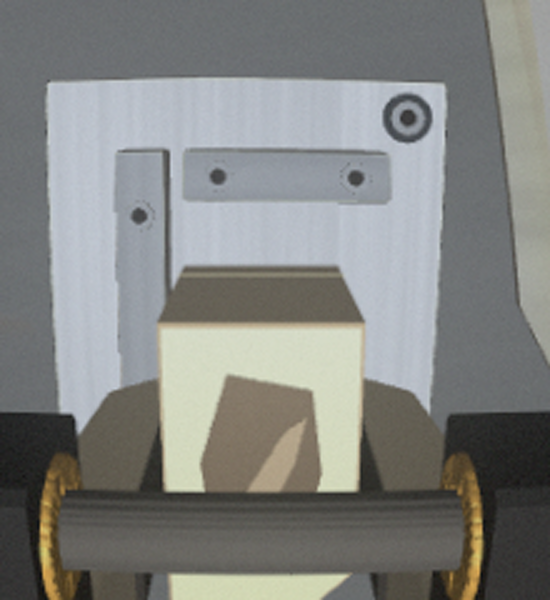

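Run:
```python
from h import *
z=np.load('pics/w5.npz');W=z['W']
s=monitor.read_state(); R=Rot.from_quat(s['tool_rot']).as_matrix(); t=np.array(s['eef_pos'])
zb=t[2]-.1057
def g(u,v,z):
    X=wonz(W,180+(u+.5)/2.5-.5,90+(v+.5)/2.5-.5,z); return ((X-t)@R*1000).round(1),X.round(4)
for n,a in {'long1':(166,150,.028),'long2':(167,280,.028),'short1':(184,200,.028),'short2':(338,204,.028),'platelongtop':(49,83,.012),'platebot':(60,410,.012),'plateR':(445,86,.012),'bl':(159,323,zb+.054),'br':(364,323,zb+.054),'ul':(183,268,zb),'ur':(340,268,zb)}.items(): print(n,*g(*a))
```

```text
long1 [ 54.5 -25.7 142.5] [ 0.5506 -0.0059  0.028 ]
long2 [ 17.9 -26.1 142.6] [5.145e-01 1.000e-04 2.800e-02]
short1 [ 40.6 -20.9 142.5] [ 0.5361 -0.0085  0.028 ]
short2 [ 39.5  21.7 142.4] [ 0.5285 -0.0504  0.028 ]
platelongtop [ 74.7 -62.7 158.6] [0.5763 0.0276 0.012 ]
platebot [-28.  -64.2 158.7] [0.475  0.0449 0.012 ]
plateR [ 73.6  54.7 158.3] [ 0.557  -0.0883  0.012 ]
bl [ 29.6 -16.9  51.7] [ 0.5247 -0.0111  0.1188]
br [29.6 17.9 51.6] [ 0.5194 -0.0454  0.1188]
ul [ 28.5 -17.9 105.7] [ 0.5238 -0.0098  0.0648]
ur [ 28.6  18.9 105.6] [ 0.5181 -0.0461  0.0648]
```

Run:
```python
from h import *
def sub(profile,lo,hi):
    g=np.abs(np.gradient(cv2.GaussianBlur(profile.astype(np.float32)[None],(5,1),1)[0])); g=g[lo:hi]; i=int(g.argmax()); i0=max(i-2,0); w=g[i0:i+3]; return lo+i0+(w*np.arange(len(w))).sum()/w.sum()
def fit(W,pts,z):
    X=np.array([wonz(W,u,v,z)[:2] for u,v in pts])
    for _ in range(3):
        vx,vy,x0,y0=cv2.fitLine(X.astype(np.float32),cv2.DIST_HUBER,0,.0005,.0005).ravel()
        r=np.abs((X[:,0]-x0)*vy-(X[:,1]-y0)*vx); X=X[r<max(.0008,2*np.median(r))]
    return np.degrees(np.arctan2(vy,vx))%180,(x0,y0),len(X)
for n,spec in {'w5':dict(v=[('plateL',range(130,245,2),(190,210),.012),('plateR',range(130,240,2),(345,365),.012)],h=[('plateTop',range(205,350,3),(115,132),.012),('short',range(258,330,2),(166,176),.028)]),
  'w1':dict(v=[('plateL',range(120,225,2),None,.012)],h=[])}.items():
    z=np.load(f'pics/{n}.npz');W=z['W'];p=cv2.imread(f'pics/{n}.png').astype(np.float32).mean(2)
    if n=='w1':
        L=lambda v:291.5+(v-115)*(271.5-291.5)/(238-115)
        T=lambda u:114.7+(u-292)*(134.5-114.7)/(391.6-292)
        pts=[(sub(p[v],int(L(v))-5,int(L(v))+6),v) for v in range(120,225,2)]; print(n,'L',fit(W,pts,.012))
        pts=[(u,sub(p[:,u],int(T(u))-5,int(T(u))+6)) for u in range(297,372,2)]; print(n,'T',fit(W,pts,.012))
        S=lambda u:151+(u-324.5)*(161-151)/(375.5-324.5)
        pts=[(u,sub(p[:,u],int(S(u))-3,int(S(u))+5)) for u in range(327,374)]; print(n,'S',fit(W,pts,.028))
        I=lambda v:323.2+(v-137.3)*(309.5-323.2)/(217.8-137.3)
        pts=[(sub(p[v],int(I(v))-3,int(I(v))+5),v) for v in range(152,216)]; print(n,'Linner',fit(W,pts,.028))
        continue
    for nm,rng,(a,b),zz in spec['v']: pts=[(sub(p[v],a,b),v) for v in rng]; print(n,nm,fit(W,pts,zz))
    for nm,rng,(a,b),zz in spec['h']: pts=[(u,sub(p[:,u],a,b)) for u in rng]; print(n,nm,fit(W,pts,zz))
```

```text
w5 plateL (np.float32(170.53087), (np.float32(0.5332062), np.float32(0.03553901)), 58)
w5 plateR (np.float32(170.58757), (np.float32(0.49044868), np.float32(-0.077696234)), 46)
w5 plateTop (np.float32(80.66027), (np.float32(0.5684684), np.float32(-0.023045711)), 43)
w5 short (np.float32(80.79966), (np.float32(0.53097326), np.float32(-0.03802744)), 36)
w1 L (np.float32(170.55457), (np.float32(0.49516526), np.float32(0.042412467)), 53)
w1 T (np.float32(80.721954), (np.float32(0.57036513), np.float32(-0.011518796)), 38)
w1 S (np.float32(80.818535), (np.float32(0.53092206), np.float32(-0.036515124)), 45)
w1 Linner (np.float32(170.41017), (np.float32(0.5052606), np.float32(0.0019334557)), 57)
```

Request:
{"api": "play_rows", "payload": {"plan": [{"fingers":0,"x":0,"y":0,"z":1,"yaw":0.009},{"fingers":0,"x":0,"y":0,"z":2.5,"yaw":0.009},{"fingers":0,"x":0,"y":0,"z":4,"yaw":0.009},{"fingers":0,"x":0,"y":0,"z":4.6,"yaw":0.009},{"fingers":0,"x":0,"y":0,"z":4.9,"yaw":0.009},{"fingers":0,"x":0,"y":0,"z":5,"yaw":0.009},{"fingers":0,"x":0,"y":0,"z":5,"yaw":0.009},{"fingers":0,"x":0,"y":0,"z":5,"yaw":0.009}]}}

```text
t: 8.57
eef_pos: [0.4933, -0.023, 0.1211]
tool_rot: [0.997, -0.082, 0.0, -0.001]
wrist_force: [-0.0, -1.0, -2.0]
gripper_width: 0.036
```

Request:
{"api": "play_rows", "payload": {"plan": [{"fingers":0,"x":0,"y":0,"z":0.1,"yaw":0},{"fingers":0,"x":0,"y":0,"z":0.2,"yaw":0},{"fingers":0,"x":0,"y":0,"z":0.25,"yaw":0},{"fingers":0,"x":0,"y":0,"z":0.25,"yaw":0},{"fingers":0,"x":0,"y":0,"z":0.25,"yaw":0}]}}

```text
t: 8.98
eef_pos: [0.4933, -0.0231, 0.1187]
tool_rot: [0.997, -0.082, 0.0, -0.001]
wrist_force: [-0.2, -0.4, -0.9]
gripper_width: 0.0359
```

Request:
{"api": "play_rows", "payload": {"plan": [{"fingers":0,"x":0,"y":0,"z":0.05,"yaw":0},{"fingers":0,"x":0,"y":0,"z":0.1,"yaw":0},{"fingers":0,"x":0,"y":0,"z":0.1,"yaw":0},{"fingers":0,"x":0,"y":0,"z":0.1,"yaw":0}]}}

```text
t: 9.32
eef_pos: [0.4933, -0.0231, 0.1177]
tool_rot: [0.997, -0.082, 0.0, -0.001]
wrist_force: [-0.8, 0.3, -0.3]
gripper_width: 0.0358
```

Request:
{"api": "play_rows", "payload": {"plan": [{"fingers":0,"x":0,"y":0,"z":0.04,"yaw":0},{"fingers":0,"x":0,"y":0,"z":0.06,"yaw":0},{"fingers":0,"x":0,"y":0,"z":0.06,"yaw":0},{"fingers":0,"x":0,"y":0,"z":0.06,"yaw":0}]}}

```text
t: 9.65
eef_pos: [0.4933, -0.0231, 0.1176]
tool_rot: [0.997, -0.082, 0.0, -0.001]
wrist_force: [-0.7, -0.6, 5.9]
gripper_width: 0.0361
```

Request:
{"api": "play_rows", "payload": {"plan": [{"fingers":0,"x":0.1,"y":-0.08,"z":0.02,"yaw":0},{"fingers":0,"x":0.3,"y":-0.2,"z":0.02,"yaw":0},{"fingers":0,"x":0.5,"y":-0.35,"z":0.02,"yaw":0},{"fingers":0,"x":0.7,"y":-0.5,"z":0.02,"yaw":0},{"fingers":0,"x":0.8,"y":-0.6,"z":0.02,"yaw":0},{"fingers":0,"x":0.8,"y":-0.6,"z":0.02,"yaw":0},{"fingers":0,"x":0.8,"y":-0.6,"z":0.02,"yaw":0}]}}

```text
t: 10.23
eef_pos: [0.5021, -0.0188, 0.1176]
tool_rot: [0.997, -0.082, 0.0, -0.001]
wrist_force: [-1.5, -1.6, 4.8]
gripper_width: 0.0356
```

```bash
cat > st.py <<'E'
from h import *
def st(tag):
    s=monitor.read_state(); R=Rot.from_quat(s['tool_rot']).as_matrix(); t=np.array(s['eef_pos'])
    print('pos',t.round(5),'F tool',(R.T@s['wrist_force']).round(2),'T tool',(R.T@s['torque']).round(3),'w',round(s['gripper_width'],4)); print(R.round(4).tolist(), 'yaw',np.degrees(np.arctan2(R[1,0],R[0,0])).round(2))
    W=wpose(s); p,d=optics.snapshot('wrist'); cv2.imwrite(f'pics/{tag}.png',p); np.savez(f'pics/{tag}.npz',W=W,d=d)
    cv2.imwrite(f'pics/{tag}c.png',cv2.resize(p[130:330,200:400],None,fx=3,fy=3,interpolation=cv2.INTER_CUBIC))
E
python3 -c "
from st import *
st('w6')"
```

```text
pos [ 0.50206 -0.01882  0.11764] F tool [-1.23  1.8  -4.81] T tool [-0.332 -0.429  0.014] w 0.0356
[[0.9865, -0.1638, 0.0004], [-0.1638, -0.9865, 0.0022], [0.0, -0.0022, -1.0]] yaw -9.43
```

View pics/w6c.png

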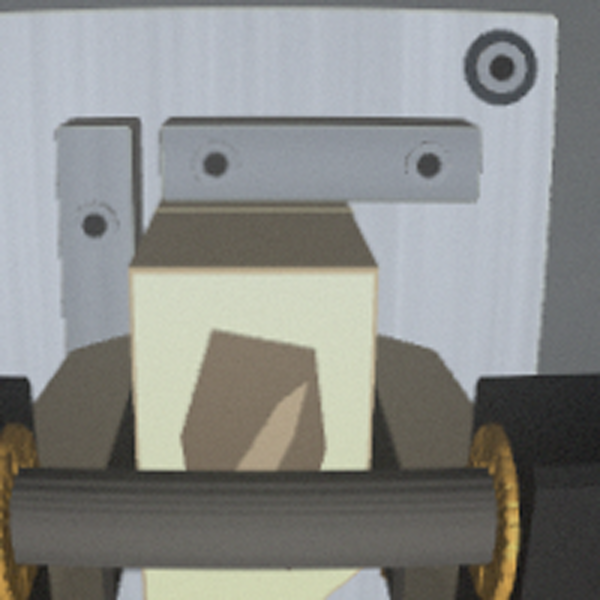

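Request:
{"api": "play_rows", "payload": {"plan": [{"fingers":0,"x":0,"y":-0.05,"z":0.02,"yaw":0},{"fingers":0,"x":0,"y":-0.1,"z":0.02,"yaw":0},{"fingers":0,"x":0,"y":-0.15,"z":0.02,"yaw":0},{"fingers":0,"x":0,"y":-0.2,"z":0.02,"yaw":0},{"fingers":0,"x":0,"y":-0.25,"z":0.02,"yaw":0},{"fingers":0,"x":0,"y":-0.25,"z":0.02,"yaw":0}]}}

```text
t: 10.78
eef_pos: [0.5028, -0.0169, 0.1176]
tool_rot: [0.997, -0.082, 0.0, -0.001]
wrist_force: [-1.3, -3.4, 5.4]
gripper_width: 0.0358
```

```bash
python3 -c "
from st import *
st('w7')"
```

```text
pos [ 0.50277 -0.01694  0.11761] F tool [-0.76  3.58 -5.42] T tool [-0.813 -0.26   0.026] w 0.0358
[[0.9864, -0.1643, 0.0011], [-0.1643, -0.9864, 0.0014], [0.0009, -0.0016, -1.0]] yaw -9.45
```

Request:
{"api": "play_rows", "payload": {"plan": [{"fingers":0,"x":0,"y":-0.05,"z":0.02,"yaw":0},{"fingers":0,"x":0,"y":-0.1,"z":0.02,"yaw":0},{"fingers":0,"x":0,"y":-0.1,"z":0.02,"yaw":0},{"fingers":0,"x":0,"y":-0.1,"z":0.02,"yaw":0}]}}

```text
t: 11.17
eef_pos: [0.503, -0.0164, 0.1176]
tool_rot: [0.997, -0.082, 0.001, -0.0]
wrist_force: [-0.9, -2.9, 6.4]
gripper_width: 0.0357
```

```bash
python3 -c "
from st import *
st('w8')"
```

```text
pos [ 0.503  -0.0164  0.1176] F tool [-0.43  3.   -6.37] T tool [-0.723 -0.352  0.024] w 0.0357
[[0.9864, -0.1644, 0.0011], [-0.1644, -0.9864, 0.0007], [0.001, -0.0009, -1.0]] yaw -9.46
```

Request:
{"api": "play_rows", "payload": {"plan": [{"fingers":0,"x":0,"y":-0.05,"z":0.02,"yaw":0},{"fingers":0,"x":0,"y":-0.1,"z":0.02,"yaw":0},{"fingers":0,"x":0,"y":-0.15,"z":0.02,"yaw":0},{"fingers":0,"x":0,"y":-0.15,"z":0.02,"yaw":0},{"fingers":0,"x":0,"y":-0.15,"z":0.02,"yaw":0}]}}

```text
t: 11.63
eef_pos: [0.5035, -0.0152, 0.1176]
tool_rot: [0.997, -0.083, 0.001, -0.0]
wrist_force: [-1.0, -2.1, 5.6]
gripper_width: 0.0359
```

```bash
python3 -c "
from st import *
st('w9')"
```

```text
pos [ 0.50348 -0.01521  0.11761] F tool [-0.67  2.23 -5.59] T tool [-0.645 -0.388 -0.045] w 0.0359
[[0.9864, -0.1645, 0.0016], [-0.1645, -0.9864, 0.0003], [0.0015, -0.0006, -1.0]] yaw -9.47
```

View pics/w9c.png

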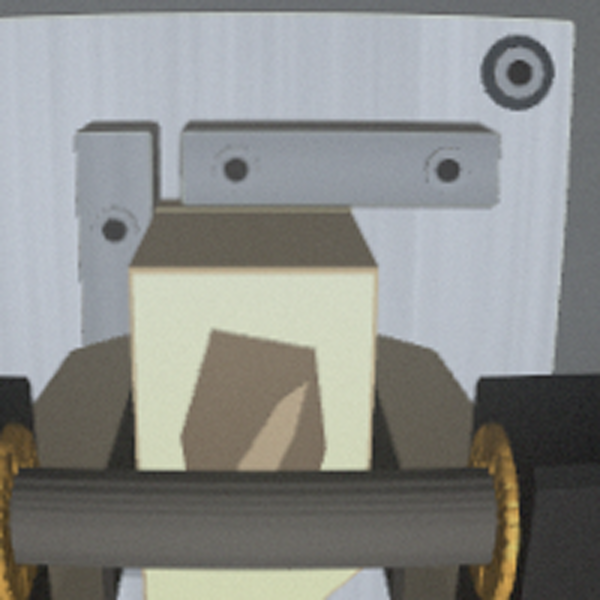

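Request:
{"api": "play_rows", "payload": {"plan": [{"fingers":0,"x":0,"y":-0.05,"z":0.01,"yaw":0},{"fingers":0,"x":0,"y":-0.1,"z":0.01,"yaw":0},{"fingers":0,"x":0,"y":-0.15,"z":0.01,"yaw":0},{"fingers":0,"x":0,"y":-0.2,"z":0.01,"yaw":0},{"fingers":0,"x":0,"y":-0.2,"z":0.01,"yaw":0}]}}

```text
t: 12.1
eef_pos: [0.5036, -0.0149, 0.1176]
tool_rot: [0.997, -0.083, 0.001, 0.001]
wrist_force: [-2.0, -5.1, 5.7]
gripper_width: 0.0359
```

```bash
python3 -c "
from st import *
st('w10')"
```

```text
pos [ 0.50356 -0.01492  0.11763] F tool [-1.17  5.4  -5.66] T tool [-1.17  -0.397 -0.131] w 0.0359
[[0.9863, -0.1652, 0.0009], [-0.1652, -0.9863, -0.002], [0.0012, 0.0018, -1.0]] yaw -9.51
```

Request:
{"api": "play_rows", "payload": {"plan": [{"fingers":0,"x":0,"y":-0.1,"z":0.01,"yaw":0},{"fingers":0,"x":0,"y":-0.2,"z":0.01,"yaw":0},{"fingers":0,"x":0,"y":-0.3,"z":0.01,"yaw":0},{"fingers":0,"x":0,"y":-0.4,"z":0.01,"yaw":0},{"fingers":0,"x":0,"y":-0.4,"z":0.01,"yaw":0},{"fingers":0,"x":0,"y":-0.4,"z":0.01,"yaw":0}]}}

```text
t: 12.65
eef_pos: [0.5037, -0.0144, 0.1177]
tool_rot: [0.996, -0.084, -0.0, 0.003]
wrist_force: [-2.8, -8.1, 6.9]
gripper_width: 0.0358
```

```bash
python3 -c "
from st import *
st('w11')"
```

```text
pos [ 0.50366 -0.01442  0.11771] F tool [-1.4   8.53 -6.86] T tool [-1.861 -0.323 -0.239] w 0.0358
[[0.986, -0.1668, -0.0006], [-0.1668, -0.986, -0.0066], [0.0005, 0.0066, -1.0]] yaw -9.6
```

Request:
{"api": "play_rows", "payload": {"plan": [{"fingers":0,"x":0,"y":0.1,"z":0.05,"yaw":-0.004},{"fingers":0,"x":0,"y":0.2,"z":0.1,"yaw":-0.007},{"fingers":0,"x":0,"y":0.3,"z":0.1,"yaw":-0.007},{"fingers":0,"x":0,"y":0.4,"z":0.1,"yaw":-0.007},{"fingers":0,"x":0,"y":0.5,"z":0.1,"yaw":-0.007},{"fingers":0,"x":0,"y":0.5,"z":0.1,"yaw":-0.007}]}}

```text
t: 13.2
eef_pos: [0.5037, -0.0157, 0.1176]
tool_rot: [0.997, -0.079, 0.001, 0.001]
wrist_force: [-1.1, 3.3, 10.1]
gripper_width: 0.0357
```

```bash
python3 -c "
from st import *
st('w12')"
```

```text
pos [ 0.50369 -0.01567  0.1176 ] F tool [ -1.6   -3.08 -10.09] T tool [ 1.136 -0.717  0.061] w 0.0357
[[0.9875, -0.1574, 0.0018], [-0.1574, -0.9875, -0.0016], [0.002, 0.0013, -1.0]] yaw -9.06
```

Request:
{"api": "play_rows", "payload": {"plan": [{"fingers":0,"x":0,"y":0.1,"z":0.05,"yaw":0.002},{"fingers":0,"x":0,"y":0.2,"z":0.1,"yaw":0.002},{"fingers":0,"x":0,"y":0.3,"z":0.1,"yaw":0.002},{"fingers":0,"x":0,"y":0.4,"z":0.1,"yaw":0.002},{"fingers":0,"x":0,"y":0.4,"z":0.1,"yaw":0.002}]}}

```text
t: 13.67
eef_pos: [0.5038, -0.016, 0.1176]
tool_rot: [0.997, -0.079, 0.002, -0.002]
wrist_force: [-2.4, 4.8, 10.8]
gripper_width: 0.0358
```

```bash
python3 -c "
from st import *
st('w13')"
```

```text
pos [ 0.50384 -0.01598  0.11763] F tool [ -3.07  -4.41 -10.84] T tool [ 0.87  -0.865  0.044] w 0.0358
[[0.9876, -0.1568, 0.0038], [-0.1568, -0.9876, 0.003], [0.0033, -0.0035, -1.0]] yaw -9.02
```

View pics/w13c.png

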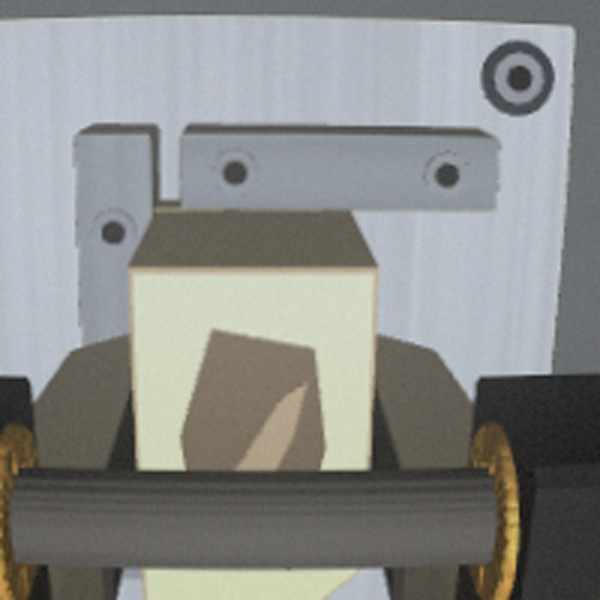

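Request:
{"api": "play_rows", "payload": {"plan": [{"fingers":0,"x":0.05,"y":-0.05,"z":0.02,"yaw":0},{"fingers":0,"x":0.1,"y":-0.1,"z":0.02,"yaw":0},{"fingers":0,"x":0.15,"y":-0.15,"z":0.02,"yaw":0},{"fingers":0,"x":0.2,"y":-0.15,"z":0.02,"yaw":0},{"fingers":0,"x":0.25,"y":-0.2,"z":0.02,"yaw":0},{"fingers":0,"x":0.3,"y":-0.25,"z":0.02,"yaw":0},{"fingers":0,"x":0.35,"y":-0.3,"z":0.02,"yaw":0},{"fingers":0,"x":0.4,"y":-0.35,"z":0.03,"yaw":0},{"fingers":0,"x":0.4,"y":-0.4,"z":0.04,"yaw":0},{"fingers":0,"x":0.4,"y":-0.4,"z":0.05,"yaw":0},{"fingers":0,"x":0.4,"y":-0.4,"z":0.05,"yaw":0},{"fingers":0,"x":0.4,"y":-0.4,"z":0.05,"yaw":0}]}}

```text
t: 14.72
eef_pos: [0.5048, -0.0152, 0.1176]
tool_rot: [0.997, -0.08, -0.002, 0.0]
wrist_force: [-8.7, -6.0, 16.4]
gripper_width: 0.0361
```

```bash
python3 -c "
from st import *
st('w14')"
```

```text
pos [ 0.50476 -0.01518  0.11764] F tool [ -7.7    7.32 -16.31] T tool [-1.583 -1.569  0.02 ] w 0.0361
[[0.9872, -0.1593, -0.0049], [-0.1593, -0.9872, -0.0004], [-0.0048, 0.0012, -1.0]] yaw -9.17
```

View pics/w14c.png

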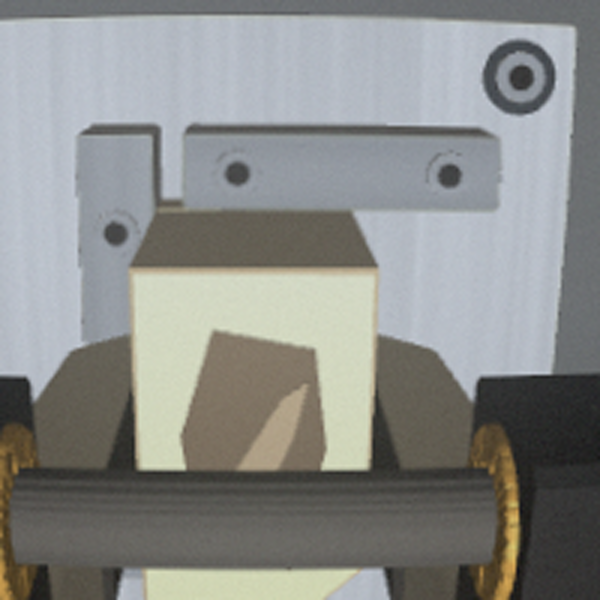

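```bash
cat > gap.py <<'E'
from h import *
import sys
def col(p,u0,u1,lo,hi,sign):
    g=np.gradient(cv2.GaussianBlur(p[:,u0:u1].mean(1)[None].astype(np.float32),(5,1),.8)[0])*sign
    i=lo+int(g[lo:hi].argmax()); a,b,c=g[i-1],g[i],g[i+1]; return i+.5*(a-c)/(a-2*b+c)
for tag in sys.argv[1:]:
    z=np.load(f'pics/{tag}.npz');W=z['W'];p=cv2.imread(f'pics/{tag}.png').astype(np.float32).mean(2)
    H=np.array(optics.camera_params('wrist')['hand_eye']); T=W@np.linalg.inv(H); R=T[:3,:3];t=T[:3,3]
    vt=col(p,265,305,212,226,1)     # dark face -> light top
    vf=col(p,268,305,192,208,-1)    # fence -> dark face
    vb=col(p,253,259,190,206,-1)
    f=lambda u,v,zz:((wonz(W,u,v,zz)-t)@R*1000).round(2)
    xt=f(285,vt,.066);xf=f(285,vf,.028);xb=f(256,vb,.012)
    print(tag,'rows',round(vt,2),round(vf,2),round(vb,2),'tool x: blocktop',xt[0],'fence',xf[0],'blockbottom',xb[0])
E
python3 gap.py w9 w12 w13 w14
python3 - <<'E'
import cv2
p=cv2.imread('pics/w14.png')[185:235,240:330]; cv2.imwrite('pics/w14d.png',cv2.resize(p,None,fx=8,fy=8,interpolation=cv2.INTER_CUBIC))
E
```

```text
w9 rows 219.04 197.36 195.83 tool x: blocktop 29.61 fence 31.5 blockbottom 29.28
w12 rows 219.06 199.91 196.05 tool x: blocktop 29.6 fence 30.1 blockbottom 29.15
w13 rows 219.05 199.62 196.01 tool x: blocktop 29.59 fence 30.25 blockbottom 29.15
w14 rows 219.19 199.58 195.8 tool x: blocktop 29.59 fence 30.31 blockbottom 29.33
```

View pics/w14d.png

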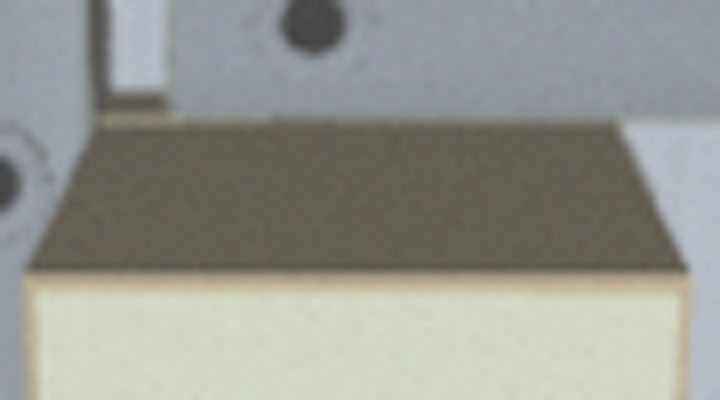

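Request:
{"api": "play_rows", "payload": {"plan": [{"fingers":0,"x":-0.1,"y":0.05,"z":0.03,"yaw":0},{"fingers":0,"x":-0.2,"y":0.1,"z":0.05,"yaw":0},{"fingers":0,"x":-0.3,"y":0.2,"z":0.05,"yaw":0},{"fingers":0,"x":-0.4,"y":0.3,"z":0.05,"yaw":0},{"fingers":0,"x":-0.5,"y":0.3,"z":0.05,"yaw":0},{"fingers":0,"x":-0.5,"y":0.3,"z":0.05,"yaw":0}]}}

```text
t: 15.27
eef_pos: [0.5011, -0.0166, 0.1176]
tool_rot: [0.997, -0.079, -0.0, -0.0]
wrist_force: [1.8, 0.9, 3.8]
gripper_width: 0.0356
```

```bash
python3 -c "
from st import *
st('w15')"; python3 gap.py w15
```

```text
pos [ 0.50107 -0.01655  0.1176 ] F tool [ 1.61 -1.17 -3.76] T tool [0.257 0.299 0.021] w 0.0356
[[0.9874, -0.1584, -0.0006], [-0.1584, -0.9874, 0.0006], [-0.0007, -0.0005, -1.0]] yaw -9.12
w15 rows 219.05 195.98 195.88 tool x: blocktop 29.63 fence 32.26 blockbottom 29.26
```

Request:
{"api": "play_rows", "payload": {"plan": [{"fingers":0,"x":0,"y":0,"z":0.08,"yaw":0},{"fingers":0,"x":-0.1,"y":0.1,"z":0.12,"yaw":0},{"fingers":0,"x":-0.2,"y":0.2,"z":0.12,"yaw":0},{"fingers":0,"x":-0.3,"y":0.3,"z":0.12,"yaw":0},{"fingers":0,"x":-0.3,"y":0.3,"z":0.12,"yaw":0}]}}

```text
t: 15.73
eef_pos: [0.5, -0.0173, 0.1177]
tool_rot: [0.997, -0.079, 0.003, -0.002]
wrist_force: [3.7, 3.3, 10.4]
gripper_width: 0.0359
```

```bash
python3 -c "
from st import *
st('w16')"; python3 gap.py w16
```

```text
pos [ 0.50002 -0.01727  0.11769] F tool [  3.22  -3.86 -10.35] T tool [ 0.78   0.48  -0.011] w 0.0359
[[0.9876, -0.1572, 0.0057], [-0.1572, -0.9876, 0.0029], [0.0052, -0.0038, -1.0]] yaw -9.05
w16 rows 219.06 196.02 195.88 tool x: blocktop 29.54 fence 32.18 blockbottom 29.19
```

Request:
{"api": "play_rows", "payload": {"plan": [{"fingers":0,"x":0.05,"y":-0.05,"z":0,"yaw":0.002},{"fingers":0,"x":0.1,"y":-0.1,"z":0,"yaw":0.002},{"fingers":0,"x":0.15,"y":-0.15,"z":0,"yaw":0.002},{"fingers":0,"x":0.2,"y":-0.2,"z":0,"yaw":0.002},{"fingers":0,"x":0.25,"y":-0.25,"z":0,"yaw":0.002},{"fingers":0,"x":0.3,"y":-0.3,"z":0,"yaw":0.002},{"fingers":0,"x":0.35,"y":-0.35,"z":0,"yaw":0.002},{"fingers":0,"x":0.4,"y":-0.35,"z":0,"yaw":0.002},{"fingers":0,"x":0.45,"y":-0.4,"z":0,"yaw":0.002},{"fingers":0,"x":0.5,"y":-0.45,"z":0,"yaw":0.002},{"fingers":0,"x":0.55,"y":-0.5,"z":0,"yaw":0.002},{"fingers":0,"x":0.6,"y":-0.55,"z":0,"yaw":0.002},{"fingers":0,"x":0.65,"y":-0.6,"z":0,"yaw":0.002},{"fingers":0,"x":0.7,"y":-0.65,"z":0,"yaw":0.002},{"fingers":0,"x":0.75,"y":-0.7,"z":0,"yaw":0.002},{"fingers":0,"x":0.75,"y":-0.7,"z":0,"yaw":0.002},{"fingers":0,"x":0.75,"y":-0.7,"z":0,"yaw":0.002},{"fingers":0,"x":0.75,"y":-0.7,"z":0,"yaw":0.002}]}}

```text
t: 17.28
eef_pos: [0.5029, -0.0147, 0.1177]
tool_rot: [0.997, -0.081, -0.004, 0.001]
wrist_force: [-8.2, -3.9, 17.0]
gripper_width: 0.0358
```

```bash
python3 -c "
from st import *
st('w17')"; python3 gap.py w17;  python3 - <<'E'
import cv2
p=cv2.imread('pics/w17.png')[185:235,240:330]; cv2.imwrite('pics/w17d.png',cv2.resize(p,None,fx=8,fy=8,interpolation=cv2.INTER_CUBIC))
E
```

```text
pos [ 0.50293 -0.01469  0.11775] F tool [ -7.56   5.24 -16.93] T tool [-1.337 -1.468  0.068] w 0.0358
[[0.9867, -0.1622, -0.0082], [-0.1623, -0.9867, -0.0014], [-0.0078, 0.0027, -1.0]] yaw -9.34
w17 rows 219.16 195.53 195.78 tool x: blocktop 29.61 fence 32.53 blockbottom 29.35
```

View pics/w17d.png

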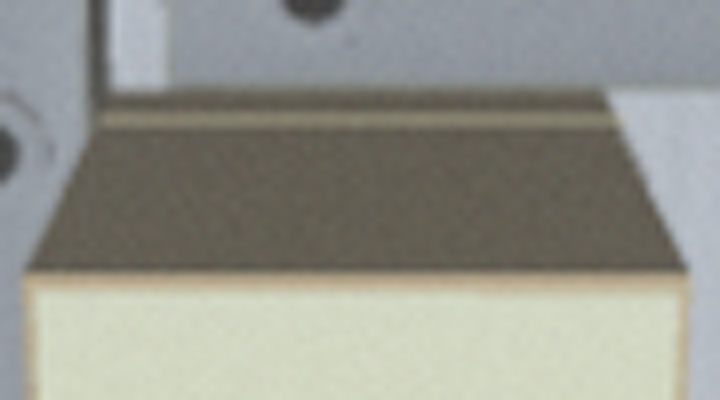

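Request:
{"api": "play_rows", "payload": {"plan": [{"fingers":0,"x":-0.1,"y":0.05,"z":0.03,"yaw":-0.003},{"fingers":0,"x":-0.2,"y":0.1,"z":0.06,"yaw":-0.003},{"fingers":0,"x":-0.3,"y":0.2,"z":0.06,"yaw":-0.003},{"fingers":0,"x":-0.4,"y":0.3,"z":0.06,"yaw":-0.003},{"fingers":0,"x":-0.5,"y":0.3,"z":0.06,"yaw":-0.003},{"fingers":0,"x":-0.6,"y":0.3,"z":0.06,"yaw":-0.003},{"fingers":0,"x":-0.6,"y":0.3,"z":0.06,"yaw":-0.003}]}}

```text
t: 17.92
eef_pos: [0.4981, -0.0166, 0.1176]
tool_rot: [0.997, -0.08, -0.002, 0.001]
wrist_force: [2.7, -0.5, 6.3]
gripper_width: 0.0359
```

Request:
{"api": "play_rows", "payload": {"plan": [{"fingers":0,"x":-0.1,"y":0,"z":0.08,"yaw":0},{"fingers":0,"x":-0.2,"y":0.1,"z":0.12,"yaw":0},{"fingers":0,"x":-0.3,"y":0.2,"z":0.12,"yaw":0},{"fingers":0,"x":-0.3,"y":0.2,"z":0.12,"yaw":0}]}}

```text
t: 18.25
eef_pos: [0.4973, -0.0171, 0.1176]
tool_rot: [0.997, -0.08, 0.001, -0.0]
wrist_force: [4.1, 2.1, 8.7]
gripper_width: 0.036
```

```bash
python3 -c "
from st import *
st('w18')"; python3 gap.py w18
```

```text
pos [ 0.49731 -0.01707  0.11764] F tool [ 3.75 -2.75 -8.67] T tool [0.679 0.535 0.043] w 0.036
[[0.9873, -0.159, 0.0027], [-0.159, -0.9873, 0.0003], [0.0027, -0.0007, -1.0]] yaw -9.15
w18 rows 219.06 195.79 195.88 tool x: blocktop 29.58 fence 32.33 blockbottom 29.23
```

Request:
{"api": "play_rows", "payload": {"plan": [{"fingers":0,"x":0,"y":0,"z":-0.05,"yaw":0},{"fingers":0,"x":0,"y":0,"z":-0.1,"yaw":0},{"fingers":0,"x":0.15,"y":0,"z":-0.1,"yaw":0},{"fingers":0,"x":0.35,"y":-0.1,"z":-0.1,"yaw":0},{"fingers":0,"x":0.55,"y":-0.2,"z":-0.1,"yaw":0},{"fingers":0,"x":0.6,"y":-0.2,"z":-0.1,"yaw":0},{"fingers":0,"x":0.6,"y":-0.2,"z":-0.1,"yaw":0},{"fingers":0,"x":0.6,"y":-0.2,"z":-0.1,"yaw":0}]}}

```text
t: 18.97
eef_pos: [0.5034, -0.0161, 0.1184]
tool_rot: [0.997, -0.08, 0.001, -0.0]
wrist_force: [0.3, -0.8, -2.3]
gripper_width: 0.0355
```

```bash
python3 -c "
from st import *
st('w19')"; python3 gap.py w19
```

```text
pos [ 0.50344 -0.01612  0.11839] F tool [0.44 0.78 2.34] T tool [0.035 0.003 0.014] w 0.0355
[[0.9873, -0.159, 0.002], [-0.159, -0.9873, 0.0001], [0.0019, -0.0004, -1.0]] yaw -9.15
w19 rows 219.05 197.42 195.86 tool x: blocktop 29.39 fence 31.3 blockbottom 29.1
```

View pics/w19c.png

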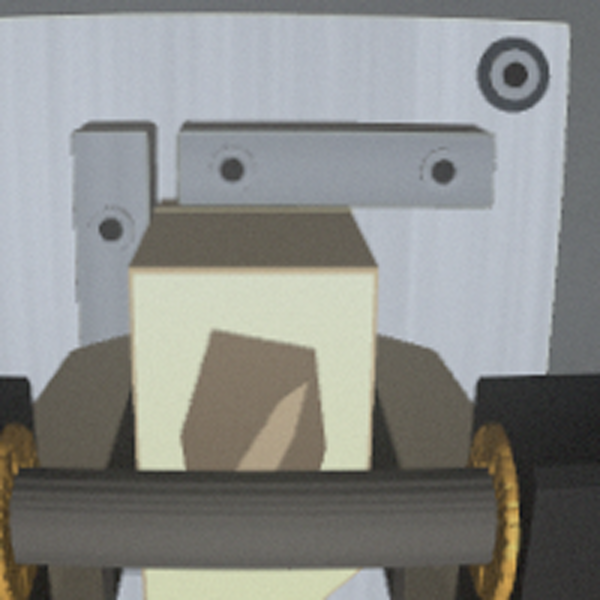

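Request:
{"api": "play_rows", "payload": {"plan": [{"fingers":0,"x":0,"y":0,"z":0.1,"yaw":0},{"fingers":0,"x":0,"y":0,"z":0.18,"yaw":0},{"fingers":0,"x":-0.1,"y":0.15,"z":0.2,"yaw":0},{"fingers":0,"x":-0.25,"y":0.3,"z":0.2,"yaw":0},{"fingers":0,"x":-0.35,"y":0.45,"z":0.2,"yaw":0},{"fingers":0,"x":-0.4,"y":0.5,"z":0.2,"yaw":0},{"fingers":0,"x":-0.4,"y":0.5,"z":0.2,"yaw":0}]}}

```text
t: 19.6
eef_pos: [0.501, -0.0195, 0.1178]
tool_rot: [0.997, -0.08, 0.004, -0.001]
wrist_force: [2.7, 1.1, 5.8]
gripper_width: 0.0356
```

```bash
python3 -c "
from st import *
st('w20')"
```

```text
pos [ 0.501   -0.01953  0.11777] F tool [ 2.56 -1.53 -5.8 ] T tool [0.594 0.192 0.088] w 0.0356
[[0.9873, -0.1587, 0.0085], [-0.1587, -0.9873, 0.0015], [0.0081, -0.0028, -1.0]] yaw -9.13
```

Request:
{"api": "play_rows", "payload": {"plan": [{"fingers":0,"x":0,"y":0,"z":0.08,"yaw":0},{"fingers":0,"x":0,"y":0.15,"z":0.14,"yaw":0},{"fingers":0,"x":0,"y":0.3,"z":0.14,"yaw":0},{"fingers":0,"x":0,"y":0.45,"z":0.14,"yaw":0},{"fingers":0,"x":0,"y":0.45,"z":0.14,"yaw":0}]}}

```text
t: 20.07
eef_pos: [0.5012, -0.0221, 0.1177]
tool_rot: [0.997, -0.079, 0.005, -0.002]
wrist_force: [-0.7, 3.3, 9.3]
gripper_width: 0.0357
```

```bash
python3 -c "
from st import *
st('w21')"
```

```text
pos [ 0.50123 -0.02214  0.11771] F tool [-1.12 -3.21 -9.28] T tool [ 0.867 -0.388  0.097] w 0.0357
[[0.9874, -0.1577, 0.0111], [-0.1577, -0.9875, 0.0039], [0.0103, -0.0056, -0.9999]] yaw -9.08
```

Request:
{"api": "play_rows", "payload": {"plan": [{"fingers":0,"x":0,"y":0,"z":-0.05,"yaw":0},{"fingers":0,"x":0,"y":0,"z":-0.1,"yaw":0},{"fingers":0,"x":0,"y":-0.15,"z":-0.1,"yaw":0},{"fingers":0,"x":0,"y":-0.3,"z":-0.1,"yaw":0},{"fingers":0,"x":0.05,"y":-0.45,"z":-0.1,"yaw":0},{"fingers":0,"x":0.1,"y":-0.6,"z":-0.1,"yaw":0},{"fingers":0,"x":0.15,"y":-0.68,"z":-0.1,"yaw":0},{"fingers":0,"x":0.2,"y":-0.72,"z":-0.1,"yaw":0},{"fingers":0,"x":0.25,"y":-0.75,"z":-0.1,"yaw":0},{"fingers":0,"x":0.3,"y":-0.8,"z":-0.05,"yaw":0},{"fingers":0,"x":0.35,"y":-0.85,"z":0,"yaw":0},{"fingers":0,"x":0.4,"y":-0.9,"z":0.02,"yaw":0},{"fingers":0,"x":0.45,"y":-0.95,"z":0.02,"yaw":0},{"fingers":0,"x":0.5,"y":-1.0,"z":0.02,"yaw":0},{"fingers":0,"x":0.55,"y":-1.05,"z":0.02,"yaw":0},{"fingers":0,"x":0.6,"y":-1.1,"z":0.02,"yaw":0},{"fingers":0,"x":0.6,"y":-1.1,"z":0.02,"yaw":0},{"fingers":0,"x":0.6,"y":-1.1,"z":0.02,"yaw":0},{"fingers":0,"x":0.6,"y":-1.1,"z":0.02,"yaw":0}]}}

```text
t: 21.7
eef_pos: [0.5049, -0.0153, 0.1176]
tool_rot: [0.997, -0.081, 0.001, -0.0]
wrist_force: [-8.2, -6.0, 7.8]
gripper_width: 0.0355
```

```bash
python3 -c "
from st import *
st('w22')"; python3 gap.py w22;  python3 - <<'E'
import cv2
p=cv2.imread('pics/w22.png')[165:240,230:330]; cv2.imwrite('pics/w22d.png',cv2.resize(p,None,fx=8,fy=8,interpolation=cv2.INTER_CUBIC))
E
```

```text
pos [ 0.50491 -0.01529  0.11759] F tool [-7.09  7.28 -7.84] T tool [-1.642 -1.5    0.117] w 0.0355
[[0.987, -0.1609, 0.0014], [-0.1609, -0.987, -0.0], [0.0014, -0.0002, -1.0]] yaw -9.26
w22 rows 219.06 201.1 195.95 tool x: blocktop 29.61 fence 29.46 blockbottom 29.21
```

View pics/w22d.png

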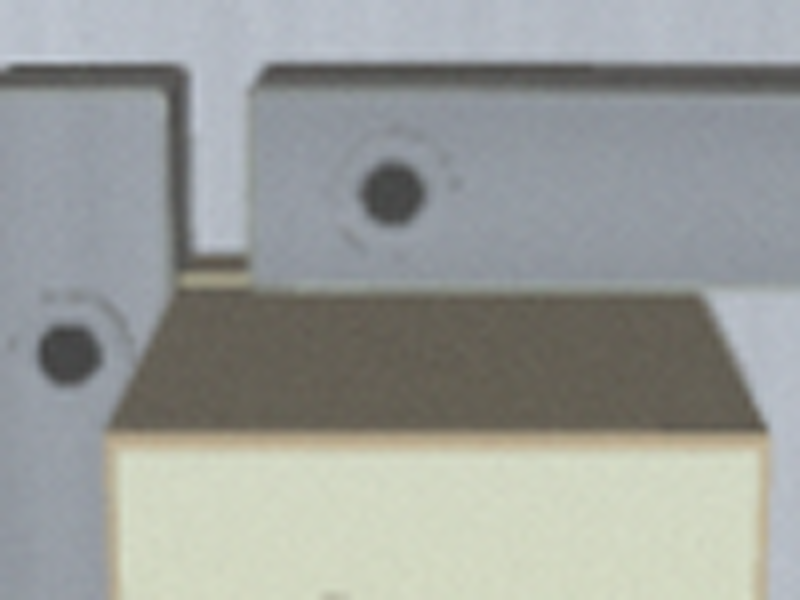

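Request:
{"api": "play_rows", "payload": {"plan": [{"fingers":0,"x":-0.05,"y":0.05,"z":0.08,"yaw":0},{"fingers":0,"x":-0.15,"y":0.15,"z":0.15,"yaw":0},{"fingers":0,"x":-0.25,"y":0.3,"z":0.15,"yaw":0},{"fingers":0,"x":-0.35,"y":0.45,"z":0.15,"yaw":0},{"fingers":0,"x":-0.4,"y":0.6,"z":0.15,"yaw":0},{"fingers":0,"x":-0.4,"y":0.6,"z":0.15,"yaw":0}]}}

```text
t: 22.25
eef_pos: [0.5032, -0.0183, 0.1177]
tool_rot: [0.997, -0.08, 0.005, -0.002]
wrist_force: [0.5, 2.6, 5.1]
gripper_width: 0.036
```

```bash
python3 -c "
from st import *
st('w23')"
```

```text
pos [ 0.50323 -0.01834  0.11771] F tool [ 0.12 -2.68 -5.06] T tool [0.638 0.041 0.058] w 0.036
[[0.9872, -0.1591, 0.0101], [-0.1592, -0.9872, 0.003], [0.0095, -0.0046, -0.9999]] yaw -9.16
```

Request:
{"api": "play_rows", "payload": {"plan": [{"fingers":0,"x":0,"y":0.05,"z":0.08,"yaw":0},{"fingers":0,"x":-0.05,"y":0.15,"z":0.15,"yaw":0},{"fingers":0,"x":-0.1,"y":0.3,"z":0.15,"yaw":0},{"fingers":0,"x":-0.15,"y":0.45,"z":0.15,"yaw":0},{"fingers":0,"x":-0.15,"y":0.55,"z":0.15,"yaw":0},{"fingers":0,"x":-0.15,"y":0.55,"z":0.15,"yaw":0}]}}

```text
t: 22.8
eef_pos: [0.503, -0.0196, 0.1178]
tool_rot: [0.997, -0.078, 0.008, -0.005]
wrist_force: [-1.3, 4.7, 9.9]
gripper_width: 0.036
```

```bash
python3 -c "
from st import *
st('w24')"
```

```text
pos [ 0.50299 -0.01956  0.11776] F tool [-1.87 -4.57 -9.89] T tool [ 1.338 -0.618  0.124] w 0.036
[[0.9876, -0.156, 0.0157], [-0.1562, -0.9877, 0.0082], [0.0142, -0.0105, -0.9998]] yaw -8.99
```

Request:
{"api": "play_rows", "payload": {"plan": [{"fingers":0,"x":-0.05,"y":0,"z":-0.05,"yaw":0.002},{"fingers":0,"x":-0.05,"y":0,"z":-0.1,"yaw":0.002},{"fingers":0,"x":-0.05,"y":-0.12,"z":-0.1,"yaw":0.002},{"fingers":0,"x":-0.05,"y":-0.24,"z":-0.1,"yaw":0.002},{"fingers":0,"x":0,"y":-0.34,"z":-0.1,"yaw":0.002},{"fingers":0,"x":0.05,"y":-0.4,"z":-0.1,"yaw":0.002},{"fingers":0,"x":0.1,"y":-0.45,"z":-0.1,"yaw":0.002},{"fingers":0,"x":0.15,"y":-0.5,"z":-0.05,"yaw":0.002},{"fingers":0,"x":0.2,"y":-0.55,"z":0,"yaw":0.002},{"fingers":0,"x":0.26,"y":-0.6,"z":0.02,"yaw":0.002},{"fingers":0,"x":0.32,"y":-0.66,"z":0.02,"yaw":0.002},{"fingers":0,"x":0.38,"y":-0.72,"z":0.02,"yaw":0.002},{"fingers":0,"x":0.44,"y":-0.78,"z":0.02,"yaw":0.002},{"fingers":0,"x":0.5,"y":-0.84,"z":0.02,"yaw":0.002},{"fingers":0,"x":0.56,"y":-0.9,"z":0.02,"yaw":0.002},{"fingers":0,"x":0.62,"y":-0.96,"z":0.02,"yaw":0.002},{"fingers":0,"x":0.65,"y":-1.0,"z":0.02,"yaw":0.002},{"fingers":0,"x":0.65,"y":-1.0,"z":0.02,"yaw":0.002},{"fingers":0,"x":0.65,"y":-1.0,"z":0.02,"yaw":0.002},{"fingers":0,"x":0.65,"y":-1.0,"z":0.02,"yaw":0.002}]}}

```text
t: 24.52
eef_pos: [0.505, -0.0154, 0.1176]
tool_rot: [0.997, -0.081, 0.001, -0.001]
wrist_force: [-11.8, -7.5, 11.8]
gripper_width: 0.0357
```

```bash
python3 -c "
from st import *
st('w25')"; python3 gap.py w25;  python3 - <<'E'
import cv2
from h import *
p=cv2.imread('pics/w25.png')[165:240,230:330]; cv2.imwrite('pics/w25d.png',cv2.resize(p,None,fx=8,fy=8,interpolation=cv2.INTER_CUBIC))
p,d=optics.snapshot('side'); cv2.imwrite('pics/side25.png',cv2.resize(p[100:320,160:390],None,fx=3,fy=2.7,interpolation=cv2.INTER_CUBIC))
E
```

```text
pos [ 0.50501 -0.01543  0.1176 ] F tool [-10.4    9.32 -11.84] T tool [-2.492 -2.063 -0.003] w 0.0357
[[0.9868, -0.1619, 0.0012], [-0.1619, -0.9868, 0.0018], [0.0009, -0.002, -1.0]] yaw -9.32
w25 rows 219.09 201.15 196.02 tool x: blocktop 29.59 fence 29.42 blockbottom 29.16
```

View pics/w25d.png

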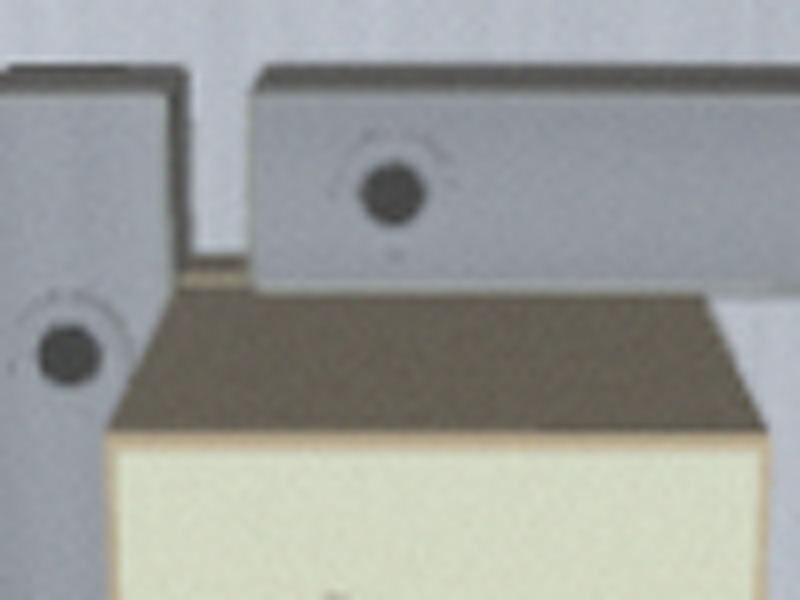

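View pics/side25.png

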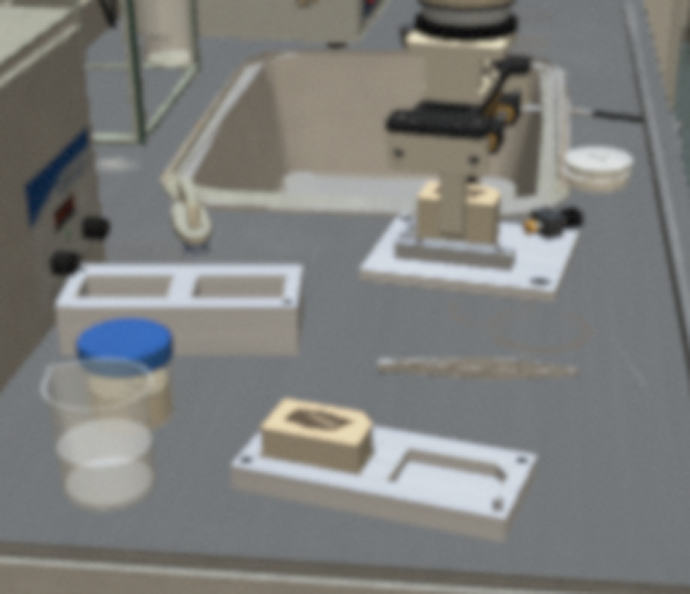

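```bash
python3 -c "
from h import *
from workcell import hand_in
s=monitor.read_state(); print(s['t'],s['wrist_force'],s['eef_pos'],s['gripper_width'])
print(hand_in())"
```

```text
24.6167 [-11.60727972  -8.45624095  10.97706213] [ 0.50503571 -0.01540954  0.11760867] 0.03609734522634393
the job is handed in; nothing more can be done
None
```

I lifted the tall block out of the cavity nearer the robot, stood it on the clamping plate with its cut-off corner towards the clamp screw, and pressed it into the fence corner. The gripper is still closed on it (opening 36 mm). The job was handed in at 24.6 s of the 61 s allowed.

**Final checks**
- **Pressing:** about 10 N against the short fence, 9 N against the long one and 11 N down onto the plate. Some of the sideways force may be friction on the plate.
- **Contact:** pressing harder did not move the block further in either direction. The twisting moment was about 0, and the wrist picture shows no gap at the short fence. Contact at the long fence rests on the force and position readings only.
- **Upright and square:** the tool is about 0.1° off vertical. Its yaw is -9.3°, against -9.4° measured for the plate.
- **Other items:** in the last side picture the short block is in its cavity, and the mould frame, beaker, jar and tweezers look unmoved.

**What went wrong on the way:** the first pushes failed. The block stuck on the plate by friction, the tool tilted by up to about 0.5°, and a picture showed 0.7 to 3 mm still open at the short fence. I backed off, lifted the block about 1 mm, slid it to contact and set it down pressed. A first seating with about 7 N on each fence was good, but I backed off and reseated it once more for a firmer push.

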